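# Tidy the utility-room bench: jars, tools and spray to their crates

### The job

Sort the things on the bench: stand the two glass jars upright in the yellow crate, one in each compartment and set down gently, stand the spray can upright in the blue basket, and put the screwdriver (lying flat on the bottom) and the tape measure into the green tray. Leave the light-bulb carton and the batteries where they are, and let go of everything.

Things in the scene. Friction and masses are not known exactly. Their poses are not given: they have to be found in the camera images.
- jam_jar: jam jar: dark red round glass jar with a paper label and a red lid, 60 mm across, 90 mm high (the top 16 mm is the lid, 53 mm across), 0.32 kg; stands upright, origin at the centre of its underside, z up its axis. Grip its straight body from above, 50 to 65 mm above its underside, so that the palm clears the lid.
- honey_jar: honey jar: amber-yellow round jar with a brass lid, no label, same size and build as the jam jar (60 mm across, 90 mm high, 0.32 kg); origin at the centre of its underside, z up its axis.
- spray_can: spray can: slim white round can with a green band and a green cap, 52 mm across, 125 mm high, 0.22 kg; stands upright, origin at the centre of its underside, z up its axis. The straight white side ends 97 mm above its underside; the cap above it is 42 mm across. Grip the white side near its upper end
- screwdriver: stubby screwdriver, chunky square red handle with black stripes, lying on a flat of the handle. Handle 50 mm long (along x), 26 mm wide and high; origin at the handle's centre, 13 mm above what it lies on; the thin steel shaft (8 mm) points to +x, its tip 60 mm from the origin; 0.07 kg. Starts with its x axis along world +y within 0.5 rad
- tape_measure: tape measure: orange box with black sides and a steel disc on each, standing on edge, 36 mm thick (along its x) by 62 mm long (y) by 62 mm high (z); origin at the centre of the box, 31 mm above what it stands on; 0.18 kg.
- yellow_crate: yellow open crate, fixed to the bench, 130 mm (x) by 200 mm (y) outside, walls 45 mm high and 5 mm thick, floor 5 mm thick. A wall across the middle (in the plane y = 0) makes two equal compartments, each 120 mm (x) by about 92 mm (y), centred at y = +49 and -49 mm. Origin at the centre of its underside, on the bench
- green_tray: green open flat tray, fixed to the bench, 130 mm (x) by 200 mm (y) outside, walls only 25 mm high and 5 mm thick, floor 5 mm thick, no divider. Origin at the centre of its underside, on the bench.
- blue_basket: blue open square basket, fixed to the bench, 130 mm by 130 mm outside, walls 50 mm high and 5 mm thick, floor 5 mm thick. Origin at the centre of its underside, on the bench.
- bulb_carton: light-bulb carton: upright cardboard box with a white band and a yellow spot on top, 55 x 55 mm, 95 mm high, standing in the row among the things; not to be moved. Origin at the centre of its underside.
- batteries: small black and copper pack of batteries, 54 mm (x) by 30 mm (y), 14 mm high, lying in the gap between two of the bins; not to be moved. Origin at the centre of its underside. (A small grey roll of tape, 36 mm across and 18 mm high, lies in the other gap.)
Things that resemble listed ones, but are neither listed nor needed, are in the scene too. Leave any purple look-alike of the spray_can alone. There is more than one size of the screwdriver; the one meant has the size given above.

How it is judged:
By the outcome, as a careful person would: the job done as asked, in the order asked, and still so for the second after the job is handed in, with the robot touching nothing.
It also fails if it takes over 122 s, if anything falls off the work surface, if the arm or the gripper's body presses on something with over 40 N, if the wrist force passes 120 N, or if a joint passes its speed limit or range.

### The arm

A 6-joint arm with a two-finger parallel gripper is mounted at the origin on the work surface. World frame = base frame: x ahead of the robot, y to its left, z up, the work surface at z = 0. Lengths are in m, angles in degrees, forces in N, time in s.
With the tool pointing down it reaches from about 0.425 to 1.125 m from the base axis. Payload 14.9 kg.
Tool frame: the origin (TCP) lies on the mounting face of the last link; the fingertips stand 191 mm ahead of it and the grasp point (between the pads) lies grip_point_offset ahead of it (grip_point_offset is the distance from the TCP to the grasp point, in m); z points along the fingers, y is the line along which they close (so a half turn about z gives the same grasp; the last joint's range is limited). The gripper opens to 91 mm and grips with 3 to 60 N. Pads are 32 mm wide; open, the fingers measure 118 mm over their backs; the gripper's body (76 mm by 178 mm) begins 60 mm behind the grasp point.
Start: joints at [-74.043, 21.709, 99.362, -0, 58.929, -1.908], TCP at [0.215, -0.666, 0.405] pointing down, gripper open.
Joint ranges: [-158.91, 158.91], [-42.39, 125.64], [0.06, 152.35], [-60.88, 240.88], [17.5, 164.5], [-176.32, 176.32]. Speed limits (degrees/s): [108.29, 108.29, 136.94, 180, 180, 180].

### API

Orientations are given as [roll, pitch, yaw] about the fixed x, y, z axes, in that order (R = Rz(yaw) Ry(pitch) Rx(roll)).
In Python, from plant import * gives the robot as it stands.
- The arm moves only by the tool arm_command, never from a script. Its argument "increments" is a list that holds one entry, the list of rows, each a list of 4 numbers: the shift along the tool's x, y, z in cm, then the turn about the tool's z in rad. A call has 1 to 12 rows; each row shifts and turns the commanded pose from where the row before left it, along the tool's axes as they then stand; what a row does not reach is not made up. A row lasts 1/10 s, in which the tool goes at most 50 mm and 8.59 degrees, less where a joint would pass 70% of its speed; a pose out of reach is approached as far as the arm can. A call is refused whole if a number of a shift passes 5 or a number of a turn 0.15, either way. A call with a gripper value outside its range is refused whole. "jaw" is the finger opening in cm, from 0 to 9.12, set as the call begins (left out, the last holds). The fingers move at their own pace and stop on an object; the grip force is fixed at half the most. Time passes only in rows, so rows that do not move let the fingers close. It gives the time, the measured TCP pose, the force, the opening and the grip force at its end, in the units of the state.
- observe(): the state, without advancing time (a new reading comes with each control period).
- capture(name): name is "scene" or "top"; returns a dict with "color" (420x560x3 uint8, red, green, blue), "vertical_fov" (degrees; the focal length in pixels is half the picture's height over the tangent of half this angle, whatever the lens; pixels are square), "cx", "cy" (the principal point, pixels), "R" (3x3) and "t" (3): a world point X has camera coordinates R X + t. Camera axes: x right, y down, z forward; pixel columns grow to the right and rows downward; lengths in m; the calibration is good to about 2 mm. A picture is of the moment at which its call begins. There is no depth.
- finish_job(): hands the job in; it is judged then, once.
The state is a dict: "t": time; "joint_pos": joint angles; "dq": joint speeds; "effort": joint torques, N m; "tool_pos": TCP position; "tcp_rot": TCP orientation; "wrist_force": force on the tool from outside, world axes, zero at the start; "wrist_torque": the same for the moment, N m; "grip_width": finger opening in m; "finger_force": force on a finger pad.
Only numpy, scipy, OpenCV 4.12 (cv2) and the standard library are available. Lean on these libraries where they do the work, as an engineer would, in place of code of your own. Each camera call takes 0.05 s, during which the arm holds its last target. There are 200 camera calls.

## Working session

There is one attempt and no reset: what is moved stays moved. The work goes in short steps, Python scripts to look and compute and a tool call to move; the robot and the scene stay as the last step left them, time stands still between calls to the robot, and variables do not carry over. Pictures are saved under pics/ and viewed, at most 14 in all, crops included, and the job is handed in when it is done.

Besides the shell and the picture viewer there is one more tool, called as name(argument=value, ...), one argument or row to a line, values as JSON. arm_command: Moves the arm, as the interface text tells. Its arguments: {"type":"object","properties":{"increments":{"type":"array","items":{"type":"array","items":{"type":"array","items":{"type":"number"}}}},"jaw":{"type":"number"}},"required":["increments"]}

```bash
ls; mkdir -p pics
python3 - <<'E'
from plant import *
import cv2,numpy as np,json
s=observe(); print(s); 
try: print(grip_point_offset)
except Exception as e: print(e)
for n in("scene","top"):
    c=capture(n); cv2.imwrite(f"pics/{n}0.png",cv2.resize(c["color"][:,:,::-1],(800,600),interpolation=cv2.INTER_CUBIC)); print(n,c["vertical_fov"],c["cx"],c["cy"],c["R"],c["t"],{k for k in c})
    np.savez(f"{n}.npz",**{k:np.array(c[k]) for k in("color","vertical_fov","cx","cy","R","t")})
E
```

```text
pics
{'t': 0.0, 'joint_pos': array([-7.40435658e+01,  2.17394734e+01,  9.93959755e+01,  1.77038131e-03,
        5.89273218e+01, -1.90817212e+00]), 'dq': array([ 0.04253151,  0.02303628, -0.04267712, -0.0543598 ,  0.01248586,
       -0.04991831]), 'effort': array([-2.42148446e-03, -7.63718390e+01, -4.34372091e+01,  6.50807843e-02,
        4.25115286e-02, -6.91521404e-05]), 'tool_pos': array([ 0.21468032, -0.66606984,  0.40407327]), 'tcp_rot': array([-1.79937315e+02, -3.60463534e-03,  1.78636898e+01]), 'wrist_force': array([-0.16299112, -0.55606121, -0.33265129]), 'wrist_torque': array([-0.01512787,  0.05133421, -0.02981947]), 'finger_force': 0.0, 'grip_width': 0.09151309318761851}
0.172
scene 55.27911782173466 278.4573869833465 204.23783533431373 [[-0.1813107   0.98326049 -0.01803455]
 [ 0.50309008  0.0769801  -0.86079872]
 [-0.84500106 -0.16514502 -0.50862592]] [ 0.1039316  -0.18248043  1.32865133] {'cx', 'R', 't', 'cy', 'vertical_fov', 'color'}
top 57.37658076874391 280.92663683377697 215.37937194253684 [[-0.00549705 -0.9999129  -0.01199905]
 [-0.98476039  0.00749882 -0.17375486]
 [ 0.1738297   0.01086105 -0.98471583]] [0.00610853 0.49141977 0.7521535 ] {'cx', 'R', 't', 'cy', 'vertical_fov', 'color'}
```

View pics/scene0.png

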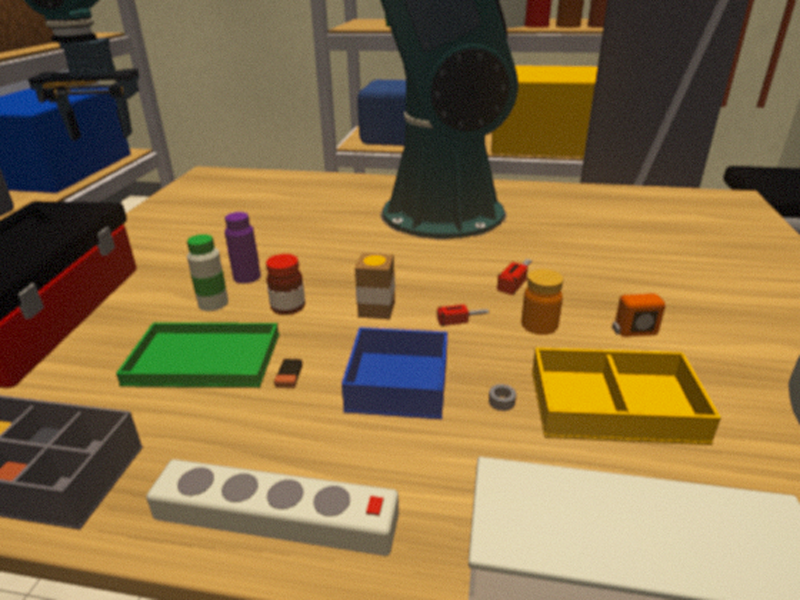

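View pics/top0.png

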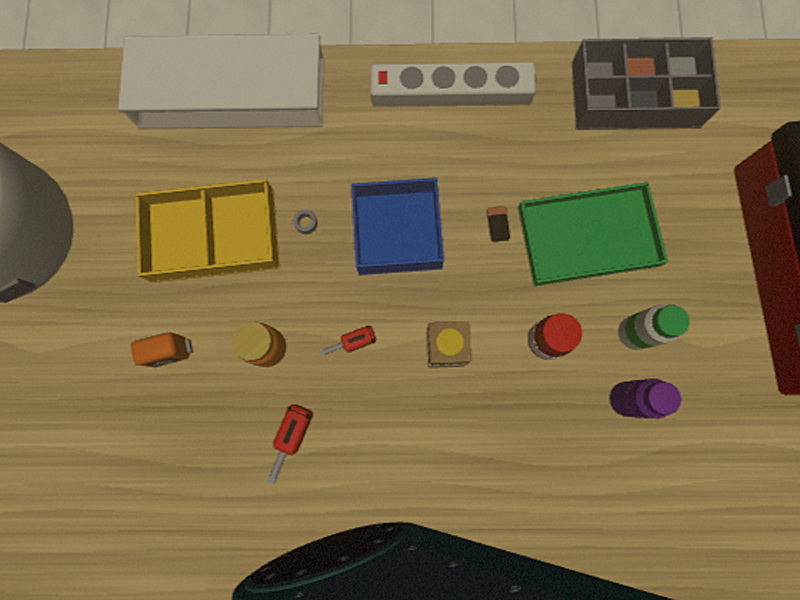

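The smaller red screwdriver (344,340 in the top view) has its shaft toward +y (image left). The larger one, at (290,440), looks like the decoy. The row from left to right is tape (160,350), honey (258,343), screwdriver, carton (449,343), jam (555,335) and can (655,325), with the purple look-alike at (645,398). I'll enlarge both views to read pixels.

```bash
cat > h.py <<'E'
import numpy as np,cv2
def load(n,f=None):
    d=np.load(f or f"{n}.npz"); return {k:d[k] for k in d}
def K(c):
    f=c["color"].shape[0]/2/np.tan(np.radians(float(c["vertical_fov"]))/2)
    return np.array([[f,0,float(c["cx"])],[0,f,float(c["cy"])],[0,0,1]])
def P(c): return K(c)@np.c_[c["R"],c["t"]]
def proj(c,X):
    q=np.c_[np.atleast_2d(X),np.ones(len(np.atleast_2d(X)))]@P(c).T; return q[:,:2]/q[:,2:]
def tri(cs,us):
    A=[]
    for c,u in zip(cs,us):
        p=P(c); A+=[u[0]*p[2]-p[0],u[1]*p[2]-p[1]]
    v=np.linalg.svd(np.array(A))[2][-1]; return v[:3]/v[3]
def plane(c,u,z):
    d=c["R"].T@np.linalg.inv(K(c))@np.array([u[0],u[1],1]); o=-c["R"].T@c["t"]; return o+d*(z-o[2])/d[2]
def crop(img,x0,y0,x1,y1,s,name):
    o=cv2.resize(img[y0:y1,x0:x1,::-1],None,fx=s,fy=s,interpolation=cv2.INTER_CUBIC)
    for x in range((x0//20+1)*20,x1,20): cv2.putText(o,str(x),(int((x-x0)*s)-10,10),0,.35,(255,255,255),1); cv2.line(o,(int((x-x0+.5)*s),12),(int((x-x0+.5)*s),18),(255,255,255),1)
    for y in range((y0//20+1)*20,y1,20): cv2.putText(o,str(y),(0,int((y-y0)*s)+4),0,.35,(255,255,255),1); cv2.line(o,(24,int((y-y0+.5)*s)),(30,int((y-y0+.5)*s)),(255,255,255),1)
    cv2.imwrite(f"pics/{name}.png",o)
E
python3 - <<'E'
from h import *
t=load("top");s=load("scene")
crop(t["color"],80,115,290,270,3.8,"tL"); crop(t["color"],285,115,495,270,3.8,"tR")
crop(s["color"],230,170,500,310,2.95,"sR"); crop(s["color"],80,140,330,300,3.2,"sL")
E
```

```text
(no output)
```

View pics/tL.png

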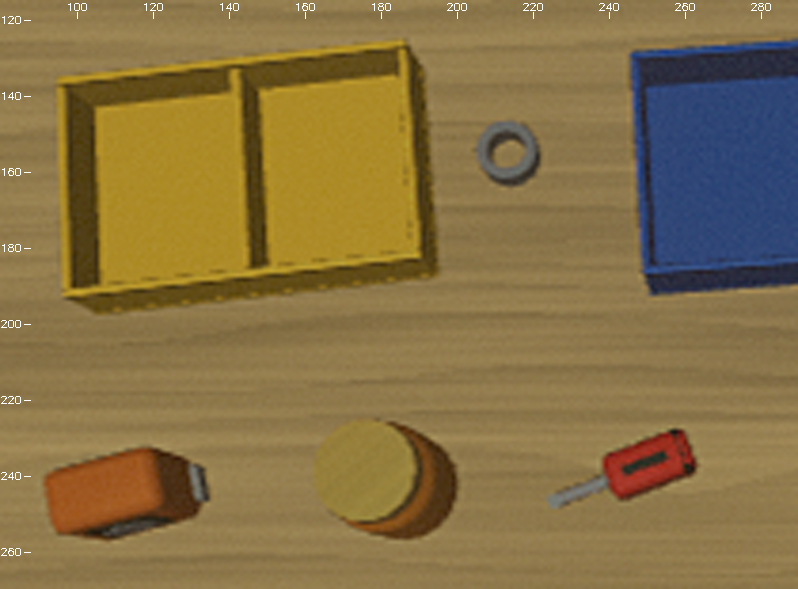

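View pics/tR.png

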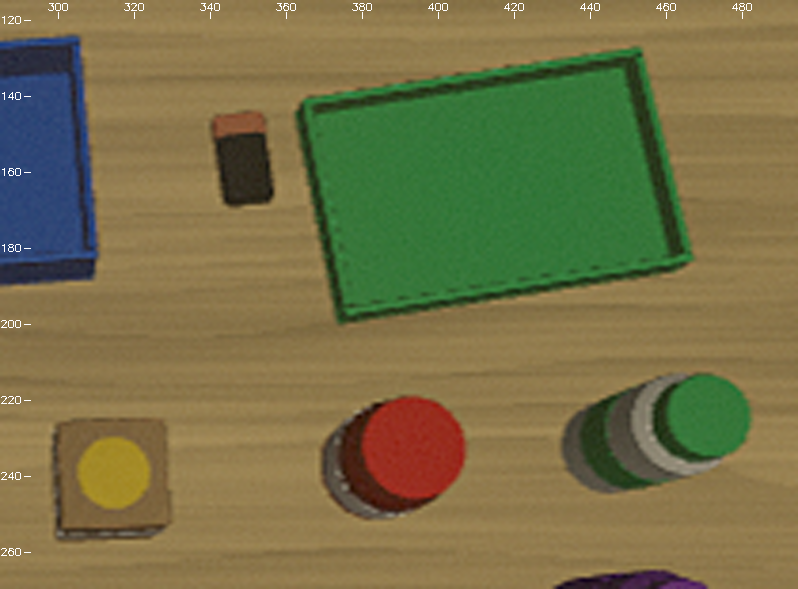

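View pics/sR.png

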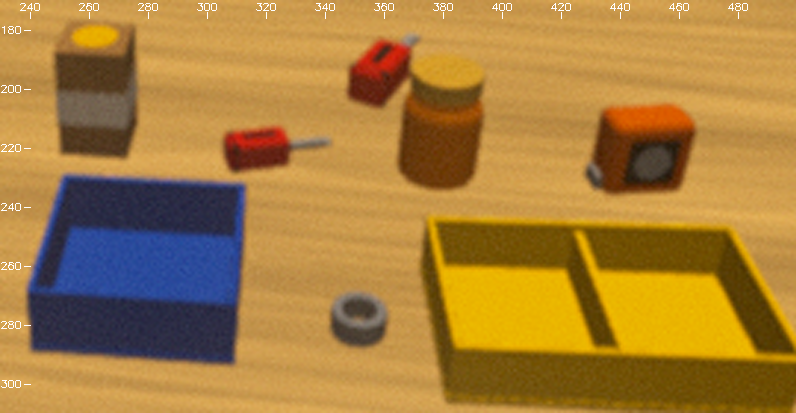

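View pics/sL.png

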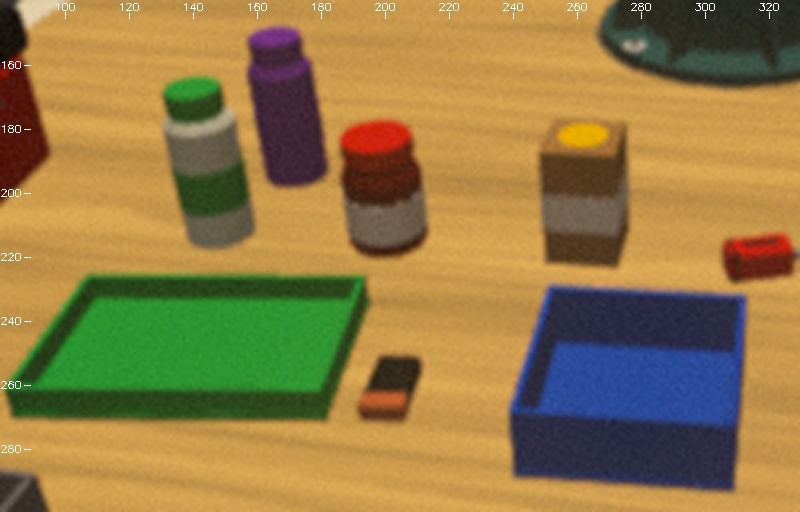

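Run:
```python
from h import *
t=load("top");s=load("scene")
pts={'honey':((175.6,238.2),(381.4,194.2)),'jam':((393.2,232.1),(197.3,182.3)),'can':((469.5,224),(139.8,167.3)),'carton':((314.8,238.7),(261.7,181.7)),
'tape':((106.9,243.7),(449.2,209.2)),'sd':((250.6,236.9),(316.3,214.9)),'sdtip':((225.6,246.1),(340.7,217.6))}
for k,(a,b) in pts.items(): X=tri([t,s],[a,b]); print(k,X.round(4),(proj(t,X)-a).round(1),(proj(s,X)-b).round(1))
bins={'crate':([(95,135),(186.1,125.6),(191.1,182.9),(97.1,192.1)],[(499.7,290.5),(382,288.1),(375.3,243.1),(477.6,247.8)]),
'basket':([(245.8,128.4),(305,124.2),(309.8,181.9),(249.2,186.1)],[(309.5,272.9),(239.7,268.1),(251.5,229.5),(312.2,231.9)]),
'tray':([(362.9,141.6),(452.9,127.1),(466.3,182.4),(374,198.7)],[(182,261.7),(82,261.7),(107,226.4),(194.2,226.4)])}
for k,(A,B) in bins.items():
    X=np.array([tri([t,s],[a,b]) for a,b in zip(A,B)]); print(k,X.mean(0).round(4),'z',X[:,2].round(3),'sizes',[np.linalg.norm(X[i]-X[(i+1)%4]).round(3) for i in range(4)])
    u=(X[0]+X[3]-X[1]-X[2]); print('yaw of +y vs world y deg',np.degrees(np.arctan2(-u[0],u[1])).round(1))
# heights-fixed checks
for k,z in(('honey',.09),('jam',.09),('can',.125),('carton',.095),('tape',.062),('sd',.026),('sdtip',.013)):
    print(k,plane(t,pts[k][0],z).round(4),plane(s,pts[k][1],z).round(4))
f=lambda u,z,x0=80,y0=115,sc=3.8:plane(t,(x0+u[0]/sc-.5,y0+u[1]/sc-.5),z)[:2]
for nm,a,b,z in(('tape long',(157,478),(51,504),.062),('sd stripe',(662,455),(625,470),.026)):
    p,q=f(a,z),f(b,z); d=q-p; print(nm,np.linalg.norm(d).round(3),'dir deg from x',np.degrees(np.arctan2(d[1],d[0])).round(1))
c=[f(u,.013) for u in((605,462),(682,430),(695,470),(620,500))]; print(np.round(c,3))
b=plane(t,(285+243/3.8,115+158/3.8),.014); print('batt',b.round(3)); print('purple cap',plane(t,(660/1.4286,399/1.4286),.125).round(3)); print('bigsd',plane(t,(290/1.4286,430/1.4286),.03).round(3))
```

```text
honey [0.44   0.2063 0.0892] [[ 0.1 -0. ]] [[ 0.1 -0. ]]
jam [ 0.4489 -0.214   0.0907] [[ 0.2 -0.1]] [[0.2 0. ]]
can [ 0.4589 -0.346   0.1247] [[ 0.8 -0.3]] [[0.6 0.2]]
carton [ 0.4363 -0.0623  0.0975] [[ 0.2 -0. ]] [[0.1 0. ]]
tape [0.4333 0.3534 0.0602] [[-0.1 -0. ]] [[-0.1  0. ]]
sd [0.4489 0.0665 0.0278] [[ 0.1 -0. ]] [[ 0.1 -0. ]]
sdtip [0.4312 0.1215 0.0145] [[-0.2  0. ]] [[-0.2  0. ]]
crate [0.6166 0.2971 0.0441] z [0.048 0.043 0.044 0.042] sizes [np.float64(0.195), np.float64(0.129), np.float64(0.198), np.float64(0.125)]
yaw of +y vs world y deg 5.8
basket [0.6203 0.0093 0.0502] z [0.05  0.051 0.049 0.051] sizes [np.float64(0.127), np.float64(0.127), np.float64(0.127), np.float64(0.128)]
yaw of +y vs world y deg 3.7
tray [ 0.61   -0.2864  0.0238] z [0.025 0.025 0.024 0.022] sizes [np.float64(0.201), np.float64(0.126), np.float64(0.199), np.float64(0.129)]
yaw of +y vs world y deg 9.3
honey [0.4399 0.2063 0.09  ] [0.4416 0.206  0.09  ]
jam [ 0.4488 -0.2137  0.09  ] [ 0.4474 -0.2151  0.09  ]
can [ 0.4583 -0.3444  0.125 ] [ 0.4586 -0.3476  0.125 ]
carton [ 0.4365 -0.0622  0.095 ] [ 0.4316 -0.0637  0.095 ]
tape [0.433  0.3523 0.062 ] [0.4362 0.3527 0.062 ]
sd [0.4491 0.067  0.026 ] [0.4461 0.0661 0.026 ]
sdtip [0.4313 0.1212 0.013 ] [0.4286 0.1219 0.013 ]
tape long 0.057 dir deg from x 103.6
sd stripe 0.022 dir deg from x 111.9
[[0.453 0.094]
 [0.47  0.05 ]
 [0.448 0.043]
 [0.431 0.085]]
batt [ 0.627 -0.147  0.014]
purple cap [ 0.358 -0.322  0.125]
bigsd [0.318 0.162 0.03 ]
```

Both views agree within 2–3 mm: heights match the text, the handle is 47–50 mm long and the shaft tip is 57 mm from its centre, so the small screwdriver is the one meant. I'll turn first, then go to the jam jar.

arm_command(
  increments=[
    [[0,0,0,-0.14],[0,0,0,-0.14],[0,0,0,-0.14],[0,0,0,-0.14],[0,0,0,-0.14],[0,0,0,-0.14],[0,0,0,-0.14],[0,0,0,-0.14],[0,0,0,-0.14],[0,0,0,0]],
  ],
  jaw=9.1,
)

```text
t: 1.1
tool_pos: [0.2147, -0.6661, 0.4044]
tcp_rot: [-180.0, -0.0, 90.2]
wrist_force: [0.7, -0.2, -0.1]
grip_width: 0.0908
finger_force: 0.0
```

arm_command(
  increments=[
    [[3.77,1.95,0,0],[3.77,1.95,0,0],[3.77,1.95,0,0],[3.77,1.95,0,0],[3.77,1.95,0,0],[3.77,1.95,0,0],[3.77,1.95,0,0],[3.77,1.95,0,0],[3.77,1.95,0,0],[3.77,1.95,0,0],[3.77,1.95,0,0],[3.77,1.95,0,0]],
  ],
)

```text
t: 2.3
tool_pos: [0.4487, -0.212, 0.4048]
tcp_rot: [180.0, 0.0, 89.8]
wrist_force: [1.6, -0.4, 0.4]
grip_width: 0.0911
finger_force: 0.0
```

arm_command(
  increments=[
    [[0,0,0,0],[0,0,0,0],[0,0,0,0]],
  ],
)

```text
t: 2.6
tool_pos: [0.448, -0.2141, 0.4047]
tcp_rot: [-180.0, 0.0, 89.9]
wrist_force: [-0.2, 0.1, 1.1]
grip_width: 0.0911
finger_force: 0.0
```

arm_command(
  increments=[
    [[0,0,3,0],[0,0,3,0],[0,0,3,0],[0,0,3,0],[0,0,2.5,0],[0,0,1.6,0],[0,0,1,0],[0,0,0,0],[0,0,0,0]],
  ],
)

```text
t: 3.5
tool_pos: [0.4483, -0.2142, 0.2342]
tcp_rot: [180.0, 0.0, 90.0]
wrist_force: [-0.1, 0.2, 0.3]
grip_width: 0.0912
finger_force: 0.0
```

arm_command(
  increments=[
    [[0,0,0,0],[0,0,0,0],[0,0,0,0],[0,0,0,0],[0,0,0,0],[0,0,0,0]],
  ],
  jaw=4,
)

```text
t: 4.1
tool_pos: [0.4484, -0.2137, 0.234]
tcp_rot: [180.0, 0.0, 90.1]
wrist_force: [-1.0, 1.0, 6.6]
grip_width: 0.0591
finger_force: 30.0
```

arm_command(
  increments=[
    [[0,0,-1,0],[0,0,-2,0],[0,0,-3,0],[0,0,-3,0],[0,0,-2,0],[0,0,0,0],[0,0,0,0]],
  ],
)

```text
t: 4.8
tool_pos: [0.448, -0.2135, 0.3435]
tcp_rot: [180.0, 0.0, 90.1]
wrist_force: [0.7, 0.6, -4.0]
grip_width: 0.0587
finger_force: 30.0
```

arm_command(
  increments=[
    [[2.5,0.93,0,0],[4.12,1.544,0,0],[4.12,1.544,0,0],[4.12,1.544,0,0],[4.12,1.544,0,0],[4.12,1.544,0,0],[4.12,1.544,0,0],[4.12,1.544,0,0],[4.12,1.544,0,0],[4.12,1.544,0,0],[4.12,1.544,0,0],[2.5,0.93,0,0]],
  ],
)

```text
t: 6.0
tool_pos: [0.621, 0.2511, 0.3414]
tcp_rot: [-179.9, 0.0, 90.1]
wrist_force: [-0.5, -0.2, -3.1]
grip_width: 0.0587
finger_force: 30.0
```

arm_command(
  increments=[
    [[0,0,0,0],[0,0,0,0],[0,0,0,0],[0,0,0,0]],
  ],
)

```text
t: 6.4
tool_pos: [0.6205, 0.2476, 0.3431]
tcp_rot: [-179.9, 0.0, 90.0]
wrist_force: [0.6, 0.0, -3.4]
grip_width: 0.0591
finger_force: 30.0
```

Run:
```python
from plant import *
from h import *
t=capture("top");s=capture("scene")
a=cv2.resize(t["color"][115:265,60:260],(800,600),interpolation=cv2.INTER_CUBIC)[:,:,::-1]
b=cv2.resize(s["color"][140:320,320:560],(800,600),interpolation=cv2.INTER_CUBIC)[:,:,::-1]
cv2.imwrite("pics/c1.png",np.hstack([cv2.resize(a,(400,300)),cv2.resize(b,(400,300))]))
```

```text
(no output)
```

View pics/c1.png

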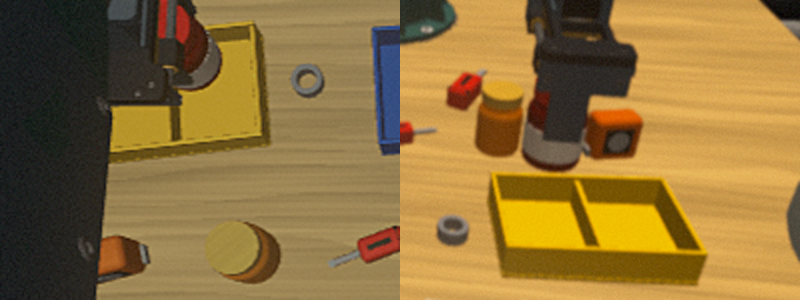

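The jam jar hangs upright over the −y compartment, about 0.10 m above the floor (jar at crop (190,55), right-hand compartment). I'll lower it gently.

arm_command(
  increments=[
    [[0,0,2,0],[0,0,3,0],[0,0,2,0],[0,0,1.3,0],[0,0,0.7,0],[0,0,0.4,0],[0,0,0.3,0],[0,0,0.2,0],[0,0,0.15,0],[0,0,0.1,0],[0,0,0.1,0]],
  ],
)

```text
t: 7.6
tool_pos: [0.6209, 0.2486, 0.2414]
tcp_rot: [180.0, -0.0, 90.1]
wrist_force: [-0.8, 0.4, -4.2]
grip_width: 0.0592
finger_force: 30.0
```

arm_command(
  increments=[
    [[0,0,0.05,0],[0,0,0.05,0],[0,0,0,0]],
  ],
)

```text
t: 7.9
tool_pos: [0.6208, 0.2485, 0.2402]
tcp_rot: [-180.0, -0.0, 90.1]
wrist_force: [-0.6, -0.1, -3.4]
grip_width: 0.0589
finger_force: 30.0
```

arm_command(
  increments=[
    [[0,0,0.05,0],[0,0,0.05,0],[0,0,0,0]],
  ],
)

```text
t: 8.2
tool_pos: [0.6208, 0.2485, 0.2392]
tcp_rot: [-180.0, 0.0, 90.1]
wrist_force: [0.4, 1.0, -3.5]
grip_width: 0.0587
finger_force: 30.0
```

arm_command(
  increments=[
    [[0,0,0.05,0],[0,0,0,0]],
  ],
)

```text
t: 8.4
tool_pos: [0.6209, 0.2486, 0.239]
tcp_rot: [-180.0, 0.0, 90.1]
wrist_force: [-2.4, -0.5, 3.7]
grip_width: 0.0591
finger_force: 30.0
```

arm_command(
  increments=[
    [[0,0,0,0],[0,0,0,0],[0,0,0,0],[0,0,-1,0],[0,0,-2.5,0],[0,0,-4,0],[0,0,-3.5,0],[0,0,0,0]],
  ],
  jaw=7.8,
)

```text
t: 9.2
tool_pos: [0.6221, 0.249, 0.3547]
tcp_rot: [179.6, -0.2, 90.1]
wrist_force: [0.3, 0.4, 0.5]
grip_width: 0.078
finger_force: 0.0
```

arm_command(
  increments=[
    [[-0.7,-3,0,0],[-0.7,-3,0,0],[-0.7,-3,0,0],[-0.7,-3,0,0],[-0.7,-3,0,0],[-0.7,-3,0,0],[0,0,0,0],[0,0,0,0],[0,0,0,0]],
  ],
  jaw=9.1,
)

```text
t: 10.1
tool_pos: [0.4416, 0.2066, 0.3491]
tcp_rot: [179.9, -0.0, 90.1]
wrist_force: [0.7, -0.3, -0.0]
grip_width: 0.091
finger_force: 0.0
```

arm_command(
  increments=[
    [[0,0,2,0],[0,0,3,0],[0,0,3,0],[0,0,2,0],[0,0,1,0],[0,0,0.5,0],[0,0,0,0],[0,0,0,0]],
  ],
)

```text
t: 10.9
tool_pos: [0.4413, 0.2065, 0.2345]
tcp_rot: [179.9, -0.0, 90.1]
wrist_force: [0.3, -0.2, 0.2]
grip_width: 0.0908
finger_force: 0.0
```

arm_command(
  increments=[
    [[0,0,0,0],[0,0,0,0],[0,0,0,0],[0,0,0,0],[0,0,0,0],[0,0,0,0]],
  ],
  jaw=4,
)

```text
t: 11.5
tool_pos: [0.4409, 0.2064, 0.2339]
tcp_rot: [180.0, -0.0, 90.1]
wrist_force: [-2.3, -1.0, 5.5]
grip_width: 0.0593
finger_force: 30.0
```

arm_command(
  increments=[
    [[0,0,-1,0],[0,0,-2,0],[0,0,-3,0],[0,0,-3,0],[0,0,-1,0],[0,0,0,0],[0,0,0,0]],
  ],
)

```text
t: 12.2
tool_pos: [0.4405, 0.2062, 0.3328]
tcp_rot: [-180.0, 0.0, 90.1]
wrist_force: [-0.6, 0.2, -2.9]
grip_width: 0.0592
finger_force: 30.0
```

arm_command(
  increments=[
    [[2.33,2.86,0,0],[2.33,2.86,0,0],[2.33,2.86,0,0],[2.33,2.86,0,0],[2.33,2.86,0,0],[2.33,2.86,0,0],[0,0,0,0],[0,0,0,0],[0,0,0,0]],
  ],
)

```text
t: 13.1
tool_pos: [0.6115, 0.3458, 0.332]
tcp_rot: [-179.9, 0.1, 90.1]
wrist_force: [0.1, 0.9, -2.4]
grip_width: 0.059
finger_force: 30.0
```

arm_command(
  increments=[
    [[0,0,2,0],[0,0,3,0],[0,0,2,0],[0,0,1,0],[0,0,0.5,0],[0,0,0.3,0],[0,0,0.2,0],[0,0,0.1,0],[0,0,0.1,0],[0,0,0,0]],
  ],
)

```text
t: 14.1
tool_pos: [0.6124, 0.3464, 0.242]
tcp_rot: [180.0, -0.0, 90.1]
wrist_force: [-0.3, 0.9, -1.1]
grip_width: 0.0589
finger_force: 30.0
```

arm_command(
  increments=[
    [[0,0,0.1,0],[0,0,0.05,0],[0,0,0.05,0],[0,0,0,0]],
  ],
)

```text
t: 14.5
tool_pos: [0.6123, 0.3463, 0.2396]
tcp_rot: [-180.0, 0.0, 90.1]
wrist_force: [0.5, 0.6, -2.4]
grip_width: 0.0592
finger_force: 30.0
```

arm_command(
  increments=[
    [[0,0,0.05,0],[0,0,0.05,0],[0,0,0,0]],
  ],
)

```text
t: 14.8
tool_pos: [0.6124, 0.3464, 0.239]
tcp_rot: [-180.0, 0.0, 90.1]
wrist_force: [-1.6, -0.7, 2.0]
grip_width: 0.0589
finger_force: 30.0
```

arm_command(
  increments=[
    [[0,0,0,0],[0,0,0,0],[0,0,0,0],[0,0,-1,0],[0,0,-2.5,0],[0,0,-4,0],[0,0,-4,0],[0,0,-3,0],[0,0,-1.5,0],[0,0,0,0]],
  ],
  jaw=7.8,
)

```text
t: 15.8
tool_pos: [0.6126, 0.3465, 0.4011]
tcp_rot: [179.8, -0.1, 90.1]
wrist_force: [-0.6, 0.5, 0.1]
grip_width: 0.0778
finger_force: 0.0
```

arm_command(
  increments=[
    [[-3.3,-0.7,0,0],[-4.2,-0.9,0,0],[-4.2,-0.9,0,0],[-4.2,-0.9,0,0],[-4.2,-0.9,0,0],[-4.2,-0.9,0,0],[-4.2,-0.9,0,0],[-4.2,-0.9,0,0],[-4.2,-0.9,0,0],[-4.2,-0.9,0,0]],
  ],
  jaw=8.2,
)

```text
t: 16.8
tool_pos: [0.5236, -0.0662, 0.397]
tcp_rot: [-179.9, -0.0, 90.1]
wrist_force: [0.9, 0.7, -0.4]
grip_width: 0.0821
finger_force: 0.0
```

arm_command(
  increments=[
    [[-4.2,-0.9,0,0],[-4.2,-0.9,0,0],[-4.2,-0.9,0,0],[-4.2,-0.9,0,0],[-4.2,-0.9,0,0],[-4.2,-0.9,0,0],[-2.9,-1.1,0,0],[0,0,0,0],[0,0,0,0],[0,0,0,0]],
  ],
)

```text
t: 17.8
tool_pos: [0.46, -0.345, 0.3977]
tcp_rot: [-179.9, -0.1, 90.1]
wrist_force: [0.4, 0.1, -0.2]
grip_width: 0.0823
finger_force: 0.0
```

arm_command(
  increments=[
    [[0,-0.1,2,0],[0,0,3,0],[0,0,3,0],[0,0,3,0],[0,0,2,0],[0,0,1,0],[0,0,0.4,0],[0,0,0,0],[0,0,0,0]],
  ],
)

```text
t: 18.7
tool_pos: [0.4594, -0.3459, 0.2557]
tcp_rot: [179.9, 0.0, 90.1]
wrist_force: [-1.2, 0.5, -0.4]
grip_width: 0.0819
finger_force: 0.0
```

arm_command(
  increments=[
    [[0,0,0,0],[0,0,0,0],[0,0,0,0],[0,0,0,0],[0,0,0,0],[0,0,0,0]],
  ],
  jaw=4,
)

```text
t: 19.3
tool_pos: [0.4591, -0.3459, 0.2549]
tcp_rot: [180.0, 0.0, 90.1]
wrist_force: [-1.2, 0.1, 3.5]
grip_width: 0.051
finger_force: 30.0
```

arm_command(
  increments=[
    [[0,0,-1,0],[0,0,-2,0],[0,0,-3,0],[0,0,-3,0],[0,0,-2,0],[0,0,0,0],[0,0,0,0]],
  ],
)

```text
t: 20.0
tool_pos: [0.4588, -0.3457, 0.3647]
tcp_rot: [180.0, 0.0, 90.1]
wrist_force: [0.2, 0.3, -1.8]
grip_width: 0.0511
finger_force: 30.0
```

arm_command(
  increments=[
    [[2.5,1.2,0,0],[3.8,1.72,0,0],[3.8,1.72,0,0],[3.8,1.72,0,0],[3.8,1.72,0,0],[3.8,1.72,0,0],[3.8,1.72,0,0],[3.8,1.72,0,0],[3.8,1.72,0,0],[2.6,1.2,0,0],[0,0,0,0],[0,0,0,0]],
  ],
)

```text
t: 21.2
tool_pos: [0.6199, 0.0097, 0.3631]
tcp_rot: [-179.9, 0.0, 90.1]
wrist_force: [0.0, -0.7, -1.8]
grip_width: 0.0506
finger_force: 30.0
```

arm_command(
  increments=[
    [[0,0,2,0],[0,0,3,0],[0,0,2,0],[0,0,1.5,0],[0,0,0.7,0],[0,0,0.4,0],[0,0,0.3,0],[0,0,0.15,0],[0,0,0.1,0],[0,0,0,0]],
  ],
)

```text
t: 22.2
tool_pos: [0.6204, 0.0094, 0.2636]
tcp_rot: [180.0, 0.0, 90.1]
wrist_force: [-0.2, -0.1, -2.6]
grip_width: 0.0511
finger_force: 30.0
```

arm_command(
  increments=[
    [[0,0,0.15,0],[0,0,0.1,0],[0,0,0.05,0],[0,0,0,0]],
  ],
)

```text
t: 22.6
tool_pos: [0.6202, 0.0094, 0.2602]
tcp_rot: [-180.0, -0.0, 90.1]
wrist_force: [0.1, -0.1, -2.4]
grip_width: 0.0514
finger_force: 30.0
```

arm_command(
  increments=[
    [[0,0,0.05,0],[0,0,0.05,0],[0,0,0,0]],
  ],
)

```text
t: 22.9
tool_pos: [0.6204, 0.0093, 0.2599]
tcp_rot: [-180.0, 0.0, 90.1]
wrist_force: [-4.3, 0.0, 8.5]
grip_width: 0.0511
finger_force: 30.0
```

arm_command(
  increments=[
    [[0,0,0,0],[0,0,0,0],[0,0,0,0],[0,0,-1,0],[0,0,-2.5,0],[0,0,-4,0],[0,0,-4,0],[0,0,-2.5,0],[0,0,0,0]],
  ],
  jaw=7.8,
)

```text
t: 23.8
tool_pos: [0.6211, 0.0093, 0.404]
tcp_rot: [179.6, 0.0, 90.1]
wrist_force: [-0.1, -0.2, -0.1]
grip_width: 0.0782
finger_force: 0.0
```

arm_command(
  increments=[
    [[1,-2.9,0,0],[1,-3,0,0],[1,-3,0,0],[1,-3,0,0],[1,-3,0,0],[0.7,-2.2,0,-0.1],[0,0,0,-0.1],[0,0,0,-0.1],[0,0,0,-0.05],[0,0,0,0],[0,0,0,0]],
  ],
  jaw=6,
)

```text
t: 24.9
tool_pos: [0.449, 0.0661, 0.399]
tcp_rot: [-180.0, -0.0, 110.0]
wrist_force: [-0.1, 0.5, 0.9]
grip_width: 0.0599
finger_force: 0.0
```

Run:
```python
from plant import *
from h import *
t=capture("top");s=capture("scene"); print(observe()["tool_pos"],observe()["tcp_rot"])
cv2.imwrite("pics/c2.png",np.hstack([cv2.resize(c["color"],(400,300),interpolation=cv2.INTER_CUBIC)[:,:,::-1] for c in(t,s)]))
```

```text
[0.44915243 0.0661428  0.39906487] [-1.79979150e+02 -6.53430047e-03  1.10033089e+02]
```

View pics/c2.png

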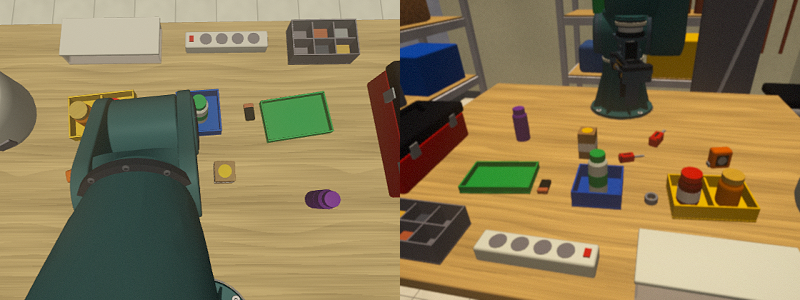

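Both jars (690,185) and (730,187) and the can (597,165) stand upright in their bins. Next I'll descend on the screwdriver.

arm_command(
  increments=[
    [[0,0,3,0],[0,0,4,0],[0,0,4,0],[0,0,4,0],[0,0,3,0],[0,0,1.3,0],[0,0,0.7,0],[0,0,0.3,0],[0,0,0,0],[0,0,0,0]],
  ],
)

```text
t: 26.0
tool_pos: [0.4497, 0.0662, 0.1973]
tcp_rot: [179.9, 0.0, 110.1]
wrist_force: [-0.8, -0.9, 0.7]
grip_width: 0.0601
finger_force: 0.0
```

arm_command(
  increments=[
    [[0,0,0,0],[0,0,0,0],[0,0,0,0],[0,0,0,0],[0,0,0,0],[0,0,0,0]],
  ],
  jaw=1,
)

```text
t: 26.6
tool_pos: [0.4493, 0.0662, 0.1963]
tcp_rot: [180.0, 0.0, 110.1]
wrist_force: [-0.3, 0.6, 3.7]
grip_width: 0.0258
finger_force: 30.0
```

arm_command(
  increments=[
    [[0,0,-1,0],[0,0,-2,0],[0,0,-3,0],[0,0,-4,0],[0,0,-3,0],[0,0,-2,0],[0,0,0,0],[0,0,0,0]],
  ],
)

```text
t: 27.4
tool_pos: [0.4489, 0.0661, 0.3463]
tcp_rot: [180.0, 0.0, 110.1]
wrist_force: [-0.3, 1.0, -1.4]
grip_width: 0.0259
finger_force: 30.0
```

arm_command(
  increments=[
    [[0,0,0,0.095],[0,0,0,0.095],[-4.33,1.02,0,0],[-4.33,1.02,0,0],[-4.33,1.02,0,0],[-4.33,1.02,0,0],[-4.33,1.02,0,0],[-4.33,1.02,0,0],[-4.33,1.02,0,0],[-4.33,1.02,0,0],[-4.33,1.02,0,0],[-4.33,1.02,0,0]],
  ],
)

```text
t: 28.6
tool_pos: [0.6193, -0.3465, 0.3439]
tcp_rot: [-179.9, -0.1, 99.2]
wrist_force: [0.8, 0.3, 0.1]
grip_width: 0.026
finger_force: 30.0
```

arm_command(
  increments=[
    [[0,0,0,0],[0,0,0,0],[0,0,2,0],[0,0,3,0],[0,0,3,0],[0,0,2,0],[0,0,0,0],[0,0,0,0]],
  ],
)

```text
t: 29.4
tool_pos: [0.6194, -0.3445, 0.2465]
tcp_rot: [-180.0, -0.0, 99.2]
wrist_force: [0.4, 0.0, -1.4]
grip_width: 0.0258
finger_force: 30.0
```

Run:
```python
from plant import *
from h import *
t=capture("top");s=capture("scene")
a=cv2.resize(t["color"][110:260,330:530],(400,300),interpolation=cv2.INTER_CUBIC); b=cv2.resize(s["color"][160:280,50:210],(400,300),interpolation=cv2.INTER_CUBIC)
cv2.imwrite("pics/c3.png",np.hstack([a,b])[:,:,::-1])
```

```text
(no output)
```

View pics/c3.png

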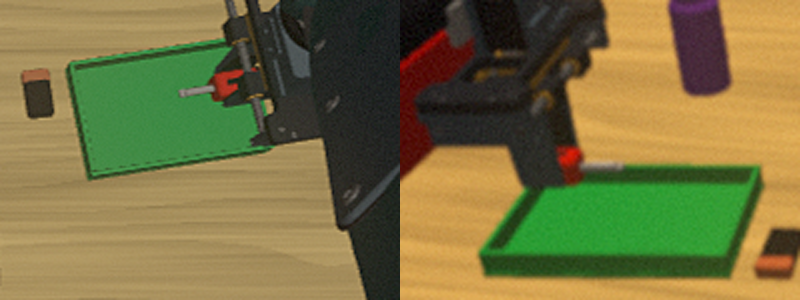

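The screwdriver is held level over the −y end of the tray with the shaft pointing +y. I'll lower it.

arm_command(
  increments=[
    [[0,0,1.5,0],[0,0,1.5,0],[0,0,0.7,0],[0,0,0.4,0],[0,0,0.2,0],[0,0,0.1,0],[0,0,0,0]],
  ],
)

```text
t: 30.2
tool_pos: [0.6194, -0.345, 0.2024]
tcp_rot: [180.0, 0.0, 99.2]
wrist_force: [-0.6, 0.3, -0.4]
grip_width: 0.0259
finger_force: 30.0
```

arm_command(
  increments=[
    [[0,0,0.1,0],[0,0,0.05,0],[0,0,0,0]],
  ],
)

```text
t: 30.5
tool_pos: [0.6195, -0.345, 0.2014]
tcp_rot: [180.0, 0.0, 99.2]
wrist_force: [-2.4, 1.5, 4.4]
grip_width: 0.0255
finger_force: 30.0
```

arm_command(
  increments=[
    [[0,0,0,0],[0,0,0,0],[0,0,0,0],[0,0,-1,0],[0,0,-2.5,0],[0,0,-4,0],[0,0,-4,0],[0,0,-4,0],[0,0,-3,0],[0,0,-1.5,-0.075],[0,0,0,0]],
  ],
  jaw=6,
)

```text
t: 31.6
tool_pos: [0.6197, -0.3451, 0.4042]
tcp_rot: [179.8, 0.2, 103.6]
wrist_force: [-0.5, 1.1, -0.3]
grip_width: 0.0603
finger_force: 0.0
```

arm_command(
  increments=[
    [[4.01,-0.1,0,0],[4.01,-0.1,0,0],[4.01,-0.1,0,0],[4.01,-0.1,0,0],[4.01,-0.1,0,0],[4.01,-0.1,0,0],[4.01,-0.1,0,0],[4.01,-0.1,0,0],[4.01,-0.1,0,0],[4.01,-0.1,0,0]],
  ],
)

```text
t: 32.6
tool_pos: [0.5148, 0.0441, 0.3999]
tcp_rot: [-179.9, -0.0, 103.4]
wrist_force: [0.4, 0.7, 0.1]
grip_width: 0.06
finger_force: 0.0
```

arm_command(
  increments=[
    [[4.01,-0.1,0,0],[4.01,-0.1,0,0],[4.01,-0.1,0,0],[4.01,-0.1,0,0],[4.01,-0.1,0,0],[4.01,-0.1,0,0],[4.01,-0.1,0,0],[4.01,-0.1,0,0],[0,0,0,0],[0,0,0,0],[0,0,0,0]],
  ],
  jaw=7,
)

```text
t: 33.7
tool_pos: [0.433, 0.3519, 0.4001]
tcp_rot: [-179.9, 0.0, 103.5]
wrist_force: [0.2, -0.3, -0.2]
grip_width: 0.07
finger_force: 0.0
```

arm_command(
  increments=[
    [[0.1,0.1,3,0],[0,0,4,0],[0,0,4,0],[0,0,4,0],[0,0,2.3,0],[0,0,1.1,0],[0,0,0.5,0],[0,0,0.2,0],[0,0,0,0],[0,0,0,0]],
  ],
)

```text
t: 34.7
tool_pos: [0.4341, 0.3541, 0.2108]
tcp_rot: [179.9, -0.0, 103.5]
wrist_force: [-0.7, 0.2, 0.3]
grip_width: 0.07
finger_force: 0.0
```

arm_command(
  increments=[
    [[0,0,0,0],[0,0,0,0],[0,0,0,0],[0,0,0,0],[0,0,0,0],[0,0,0,0]],
  ],
  jaw=2,
)

```text
t: 35.3
tool_pos: [0.4338, 0.354, 0.2098]
tcp_rot: [180.0, -0.0, 103.5]
wrist_force: [0.0, -1.0, 1.9]
grip_width: 0.0361
finger_force: 30.0
```

arm_command(
  increments=[
    [[0,0,-1,0],[0,0,-2,0],[0,0,-3,0],[0,0,-4,0],[0,0,-3,0],[0,0,-2,0],[0,0,0,0],[0,0,0,0]],
  ],
)

```text
t: 36.1
tool_pos: [0.4335, 0.3537, 0.3596]
tcp_rot: [180.0, -0.0, 103.5]
wrist_force: [-0.4, 0.2, -3.2]
grip_width: 0.0361
finger_force: 30.0
```

arm_command(
  increments=[
    [[0,0,0,0.075],[-4.07,0.47,0,0],[-4.07,0.47,0,0],[-4.07,0.47,0,0],[-4.07,0.47,0,0],[-4.07,0.47,0,0],[-4.07,0.47,0,0],[-4.07,0.47,0,0],[-4.07,0.47,0,0],[-4.07,0.47,0,0],[-4.07,0.47,0,0]],
  ],
)

```text
t: 37.2
tool_pos: [0.5451, -0.042, 0.3581]
tcp_rot: [-179.9, -0.0, 99.2]
wrist_force: [0.9, 0.5, -1.8]
grip_width: 0.036
finger_force: 30.0
```

arm_command(
  increments=[
    [[-4.07,0.47,0,0],[-4.07,0.47,0,0],[-4.07,0.47,0,0],[-4.07,0.47,0,0],[-4.07,0.47,0,0],[0,0,0,0],[0,0,0,0],[0,0,0,0],[0,0,2,0],[0,0,3,0],[0,0,1,0],[0,0,0,0]],
  ],
)

```text
t: 38.4
tool_pos: [0.6007, -0.2364, 0.2982]
tcp_rot: [-179.8, -0.1, 99.3]
wrist_force: [-0.5, -0.1, -1.2]
grip_width: 0.036
finger_force: 30.0
```

Run:
```python
from plant import *
from h import *
t=capture("top");s=capture("scene")
a=cv2.resize(t["color"][110:260,330:530],(400,300),interpolation=cv2.INTER_CUBIC); b=cv2.resize(s["color"][160:280,50:210],(400,300),interpolation=cv2.INTER_CUBIC)
cv2.imwrite("pics/c4.png",np.hstack([a,b])[:,:,::-1])
```

```text
(no output)
```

View pics/c4.png

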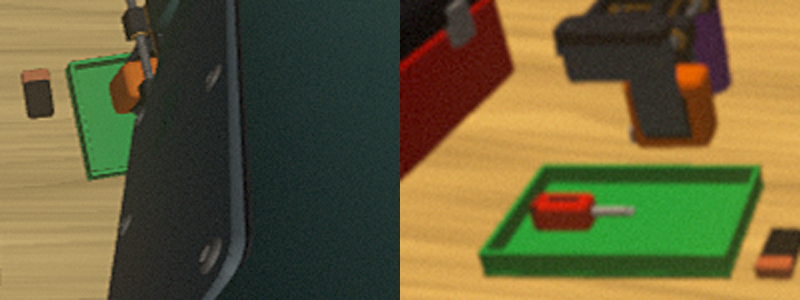

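The screwdriver lies flat in the tray (560,212), and the tape is above the free +y half. I'll lower it, shifted 4 mm away from the screwdriver tip.

arm_command(
  increments=[
    [[0.4,0.1,2,0],[0,0,2.5,0],[0,0,2,0],[0,0,0.8,0],[0,0,0.5,0],[0,0,0.2,0],[0,0,0.1,0],[0,0,0,0]],
  ],
)

```text
t: 39.3
tool_pos: [0.6018, -0.2334, 0.2195]
tcp_rot: [180.0, 0.0, 99.2]
wrist_force: [-1.5, 0.8, -1.5]
grip_width: 0.0362
finger_force: 30.0
```

arm_command(
  increments=[
    [[0,0,0.1,0],[0,0,0.05,0],[0,0,0,0]],
  ],
)

```text
t: 39.6
tool_pos: [0.6016, -0.2333, 0.2173]
tcp_rot: [180.0, 0.0, 99.2]
wrist_force: [0.3, 0.2, -1.8]
grip_width: 0.0359
finger_force: 30.0
```

arm_command(
  increments=[
    [[0,0,0.1,0],[0,0,0.1,0],[0,0,0.05,0],[0,0,0,0]],
  ],
)

```text
t: 40.0
tool_pos: [0.6016, -0.2333, 0.2148]
tcp_rot: [-180.0, -0.0, 99.2]
wrist_force: [-0.6, 0.9, 2.2]
grip_width: 0.036
finger_force: 30.0
```

arm_command(
  increments=[
    [[0,0,0.05,0],[0,0,0,0]],
  ],
)

```text
t: 40.2
tool_pos: [0.6016, -0.2333, 0.2148]
tcp_rot: [-180.0, -0.0, 99.2]
wrist_force: [-5.1, 1.6, 9.6]
grip_width: 0.0359
finger_force: 30.0
```

Contact. I'll release, lift and back off toward the start position to clear the view.

arm_command(
  increments=[
    [[0,0,0,0],[0,0,0,0],[0,0,0,0],[0,0,0,0],[0,0,-1,0],[0,0,-2.5,0],[0,0,-4,0],[0,0,-4,0],[0,0,-4,0],[0,0,-3,0],[0,0,0,0]],
  ],
  jaw=5.6,
)

```text
t: 41.3
tool_pos: [0.6024, -0.2336, 0.4047]
tcp_rot: [179.6, 0.2, 99.2]
wrist_force: [0.4, 0.1, 0.0]
grip_width: 0.0563
finger_force: 0.0
```

arm_command(
  increments=[
    [[-3.5,-2,0,0],[-3.5,-2,0,0],[-3.5,-2,0,0],[-3.5,-2,0,0],[-3.5,-2,0,0],[-3.5,-2,0,0],[-3.5,-2,0,0],[-3.5,-2,0,0],[-3.5,-2,0,0],[-3.5,-2,0,0],[-3.5,-2,0,0],[-3.5,-2,0,0]],
  ],
)

```text
t: 42.5
tool_pos: [0.4311, -0.6876, 0.3986]
tcp_rot: [-180.0, -0.1, 99.2]
wrist_force: [0.5, 0.0, 0.1]
grip_width: 0.0562
finger_force: 0.0
```

arm_command(
  increments=[
    [[0,0,0,0],[0,0,0,0],[0,0,0,0],[0,0,0,0]],
  ],
)

```text
t: 42.9
tool_pos: [0.4326, -0.6853, 0.3992]
tcp_rot: [-180.0, -0.0, 99.3]
wrist_force: [-1.6, -0.1, 0.3]
grip_width: 0.0561
finger_force: 0.0
```

Run:
```python
from plant import *
from h import *
t=capture("top");s=capture("scene")
a=cv2.resize(t["color"][70:350,60:500],(400,255),interpolation=cv2.INTER_CUBIC); b=cv2.resize(s["color"][120:400,60:500],(400,255),interpolation=cv2.INTER_CUBIC)
cv2.imwrite("pics/c5.png",cv2.resize(np.hstack([a,b])[:,:,::-1],None,fx=1,fy=1))
```

```text
(no output)
```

View pics/c5.png

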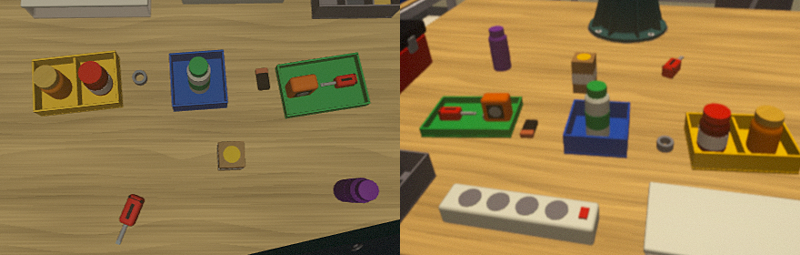

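The picture shows everything placed: jars at (50,82) and (95,78) in the two crate compartments, the can at (199,72) in the basket, and the tape (302,86) and screwdriver (345,80) in the tray. The carton, batteries and look-alikes haven't moved. I'll hand in.

```bash
python3 -c "
from plant import *
print(finish_job())"
```

```text
the job is handed in; nothing more can be done
None
```

The job is done and handed in at about 43 s: both jars stand in the yellow crate, one per compartment, the spray can stands in the blue basket, and the screwdriver (lying flat) and tape measure are in the green tray, with everything released and the carton and batteries left in place.

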